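Set the ratchet to tighten and clamp the bottle for the shaker

TASK

Clamp the reagent bottle in the ratchet clamp. The direction lever on the ratchet head is set to loosen: flip it over to tighten, then swing the ratchet handle clockwise (seen from above) by its knob until the foot presses snugly on the bottle's cap, at about 11 N of push felt at the knob and never more than 15 N. Finally swing the handle all the way back counter-clockwise to its rest stop and let go, leaving the bottle clamped and the lever at tighten.

Things in the scene. Friction and masses are not known exactly. Their poses are not given: they have to be found in the camera images.
- clamp: Fixed bench clamp: grey base plate 110 x 170 x 12 mm, two steel columns, a grey crossbeam (36 x 152 mm, z 164 to 184 mm) over the bottle, the ratchet head on top. Origin: centre of the underside, on the vertical spindle axis; y runs along the crossbeam, z up.
- bottle: The bottle to be clamped, 48 mm diameter, 105 mm tall, loose on a round platform under the spindle (its height differs from run to run); origin at the centre of its underside. It need not be touched by hand.
- foot: Clamp foot under the crossbeam, 34 mm disc with a 28 mm rubber pad; origin: centre of the pad's underside if screwed right in, 6 to 13 mm above the bottle's cap at first; the pad is left screwed out 0 to 4 mm, unmeasured. Sinks 12 mm per rad of spindle and stays there. 1 mm goes from touching to crushing. Snug: over 25 N press; 11 N at the knob gives 50 to 110 N; crushing: 160 N (16 N).
- handle (a joint): Ratchet handle's angle about the spindle axis, rad: 0 at its rest stop, grows clockwise seen from above, to 1.8 at the far stop. At 0 it points 4.101 rad (235 degrees) counter-clockwise of the clamp's x axis. Stays where left; 1.5 N at the knob moves it. Set to tighten it has up to 0.4 rad of play, then drives the spindle at 6 to 8 N (2 to 4 N felt when stopped); swung back it clicks at 2 to 4 N.
- knob_mid (a point): Middle of the black upright knob at the handle's end, 24 mm diameter, 56 mm tall, 160 mm from the spindle axis. This point is 0.227 m above the worktop, the knob's top 0.253 m; the flat steel handle bar below it has its top at 0.195 m. The knob spins freely on its pin, so a hand gripping it need not turn with the handle.
- pawl (a joint): Direction lever's angle on the handle, rad, about an upright pin on the handle's centre line 62 mm from the spindle axis: -0.28 loosen to 0.28 tighten, growing clockwise seen from above (at tighten its tab leans to the handle's clockwise side). A spring snaps it to either side past the middle; it may rest anywhere from 0.13 to 0.28 (either sign) when its tip sits on a tooth.
- pawl_tab (a point): Point near the top of the direction lever's upright steel tab, 14 mm long (along the handle), 9 mm thick, top 0.239 to 0.243 m above the worktop. This point is 0.233 m up, 42 mm out from the lever's pin, about 104 mm from the spindle axis. About 1.5 to 3 N sideways flips it; the tab moves some 23 mm in all.
Not all that is in view belongs to the job. What is shaped like the bottle but orange is not meant.

How it is judged:
By the outcome, as a careful person would: the job done as asked, in the order asked, and still so for the second after the job is handed in, with the robot touching nothing.
It also fails if it takes over 64 s, if anything falls off the work surface, if the arm or the gripper's body presses on something with over 40 N, if the wrist force passes 120 N, or if a joint passes its speed limit or range.

ROBOT

A 6-joint arm with a two-finger parallel gripper is mounted at the origin on a cart in front of the work surface, level with it; the furniture and walls round the work are solid. World frame = base frame: x ahead of the robot, y to its left, z up, the work surface at z = 0. Lengths are in m, angles in rad, forces in N, time in s.
With the tool pointing down it reaches from about 0.35 to 0.775 m from the base axis. Payload 7.3 kg.
Tool frame: the origin (TCP) lies on the centre line of the jaws, within the pads' length; the fingertips stand 14 mm ahead of it and the grasp point (between the pads) lies 5 mm behind it; y points along the fingers, x is the direction in which the jaws open and shut, and the axes are right-handed (so a half turn about y gives the same grasp; the last joint's range is limited). The gripper opens to 92 mm and grips with 3 to 60 N. Pads are 19 mm wide; open, the fingers measure 130 mm over their backs; the gripper's body (75 mm by 190 mm) begins 47 mm behind the grasp point.
Start: joints at [-1.47, 0.342, 1.524, -0, 1.275, -0.146], TCP at [0.128, -0.509, 0.241] pointing down, gripper open.
Joint ranges: [-2.53, 2.53], [-0.77, 2.02], [0.04, 2.7], [-1, 4.14], [0.28, 2.66], [-3.11, 3.11]. Speed limits (rad/s): [2.57, 2.57, 3.14, 3.14, 3.14, 3.14].

INTERFACE

Orientations are given as a rotation vector (axis times angle).
In Python, from plant import bot, planner, observe, snapshot, camera_params, search_frame, masks_of, place_of gives the robot as it stands. The module is installed in compiled form; this text tells all that it offers. Calls block until the motion is done:
- bot.move_ptp(position, orientation): joint-space move of the TCP to a pose.
- bot.move_linear(position, frame=None, speed=0.15): straight line of the TCP; frame=None keeps the orientation; speed is the mean speed in m/s.
- bot.move_j(angles): joint-space move.
- bot.move_gripper(opening, newtons=None): opening from 0.0 (shut) to 1.0 (fully open); newtons is the grip in N (None keeps the last); returns when the fingers have stopped.
- bot.wait(seconds).
- planner.solve_ik(position, orientation): joint angles nearest the present ones, or None.
- observe(): the state.
- snapshot(name): name is "side" or "top"; returns the picture (420x560x3 uint8, red, green, blue); there is no depth.
- camera_params(name): a dict with "fx", "fy", "cx", "cy" (pixels), "k1" (the pictures are not rectified: a ray, as slopes to the right and down, at radius r is drawn at 1 + k1 r^2 times it, then the intrinsics apply), "R" (3x3) and "t" (3): a world point X has camera coordinates R X + t. Camera axes: x right, y down, z forward; pixel columns grow to the right and rows downward; lengths in m; the calibration is good to about 2 mm. A picture is of the moment at which its call begins. camera_params takes no time and is no camera call.
A pose or a line that the arm cannot do raises bot.Unreachable and nothing moves.
- bot.sign_off(): hands the job in, once; it reports no verdict.
Trained networks look in the newest picture that a camera, given by its name, has taken for a name from the list of things; names that differ only in an ending like _2 or _b are one class to them, and where a whole thing is asked for, a point or a joint stands for the part that bears it (a point fixed in the world has none). Each returns a list of dicts, best first, with "score" (0 to 1); they miss things now and then, are a little off and sometimes report something else, mostly with a low value. They report only what shows in the picture. A call takes as long as a camera call. They do not tell look-alikes from the thing itself.
- search_frame(label, camera): "extent" ([left, top, right, bottom] in pixels, round what is visible of it).
- masks_of(label, camera): "pixels" (420x560 bool, what is visible of it) and "extent" ([left, top, right, bottom] in pixels, round what is visible of it).
- place_of(label, camera): "uv" ([column, row] in pixels: a listed point, or the origin of a listed thing).
The state is a dict: "clock": time; "joint_positions": joint angles; "joint_velocities": joint speeds; "effort": joint torques, N m; "ee_pos": TCP position; "eef_rot": TCP orientation; "force": force on the tool from outside, world axes, zero at the start; "ft_torque": the same for the moment, N m; "width": opening from 0.0 (shut) to 1.0 (fully open).
Only numpy, scipy, OpenCV 4.12 (cv2) and the standard library are available. Lean on these libraries where they do the work, as an engineer would, in place of code of your own. Each camera call takes 0.05 s, during which the arm holds its last target. There are 200 camera calls.

## Working session

There is one attempt and no reset: what is moved stays moved. The work goes in short steps, each a Python script; the robot and the scene stay as the last script left them, time stands still between calls to the robot, and variables do not carry over. Pictures are saved under pics/ and viewed, about 8 in all and at most 12, crops included, and the job is handed in when it is done.

```bash
mkdir -p pics; cat > h.py <<'E'
import numpy as np, cv2
from plant import bot, planner, observe, snapshot, camera_params, search_frame, masks_of, place_of
def ray(cam,uv):
    p=camera_params(cam); d=np.array([(uv[0]-p['cx'])/p['fx'],(uv[1]-p['cy'])/p['fy']]); s=d.copy()
    for _ in range(30): s=d/(1+p['k1']*(s@s))
    R=np.array(p['R']); return -R.T@np.array(p['t']), R.T@np.array([s[0],s[1],1.])
def at_z(cam,uv,z):
    o,d=ray(cam,uv); return o+d*(z-o[2])/d[2]
def proj(cam,X):
    p=camera_params(cam); c=np.array(p['R'])@np.array(X)+np.array(p['t']); s=c[:2]/c[2]; s=s*(1+p['k1']*(s@s))
    return np.array([s[0]*p['fx']+p['cx'],s[1]*p['fy']+p['cy']])
def tri(a,b):
    (o1,d1),(o2,d2)=a,b; A=np.stack([d1,-d2],1); k=np.linalg.lstsq(A,o2-o1,rcond=None)[0]
    p,q=o1+d1*k[0],o2+d2*k[1]; return (p+q)/2,np.linalg.norm(p-q)
def save(im,n): cv2.imwrite('pics/'+n,im[:,:,::-1])
E
python3 - <<'E'
from h import *
np.set_printoptions(precision=4,suppress=True)
o=observe(); print(o)
a=snapshot('side'); b=snapshot('top'); save(a,'side0.png'); save(b,'top0.png')
for c in('side','top'):
    p=camera_params(c); print(c,-np.array(p['R']).T@np.array(p['t']),p['fx'],p['k1'])
for l in('knob_mid','pawl_tab','foot','bottle','clamp'):
    for c in('side','top'):
        print(l,c,[(np.round(r['uv'],1),round(r['score'],2)) for r in place_of(l,c)][:3])
E
```

```text
{'clock': 0.0, 'joint_positions': array([-1.47  ,  0.3427,  1.525 , -0.    ,  1.2754, -0.146 ]), 'joint_velocities': array([-0.0002, -0.0003, -0.0009, -0.0001,  0.0008, -0.001 ]), 'effort': array([ -0.0001, -43.1246, -24.4227,   0.0717,   0.0559,  -0.0001]), 'ee_pos': array([ 0.1283, -0.5087,  0.2401]), 'eef_rot': array([-1.3148,  1.0262, -1.0244]), 'force': array([ 0.6798, -0.5538, -0.7043]), 'ft_torque': array([ 0.0143,  0.0263, -0.0585]), 'width': 1.0004915090851114}
side [0.5247 0.7515 0.8013] 505.02125375766946 0.015463592323327538
top [0.1959 0.1995 0.9053] 390.6226986868911 -0.09658462701328811
knob_mid side [(array([323.9, 152. ]), 0.64)]
knob_mid top [(array([356. , 210.4]), 0.5)]
pawl_tab side [(array([302.3, 161.3]), 0.56)]
pawl_tab top [(array([325.5, 199.5]), 0.62)]
foot side []
foot top [(array([279.5, 205.8]), 0.37)]
bottle side [(array([240. , 336.1]), 0.61), (array([270. , 265.5]), 0.57)]
bottle top [(array([281.1, 230.1]), 0.74), (array([215.8, 233.8]), 0.57)]
clamp side [(array([271.2, 272.8]), 0.55)]
clamp top [(array([278.5, 232.9]), 0.57)]
```

```bash
python3 -c "
import cv2,numpy as np
cv2.imwrite('pics/both0.png',np.vstack([cv2.imread('pics/side0.png'),cv2.imread('pics/top0.png')])[:, :] if 0 else cv2.resize(np.hstack([cv2.imread('pics/side0.png'),cv2.imread('pics/top0.png')]),(800,300)))"
```

```text
(no output)
```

View pics/side0.png

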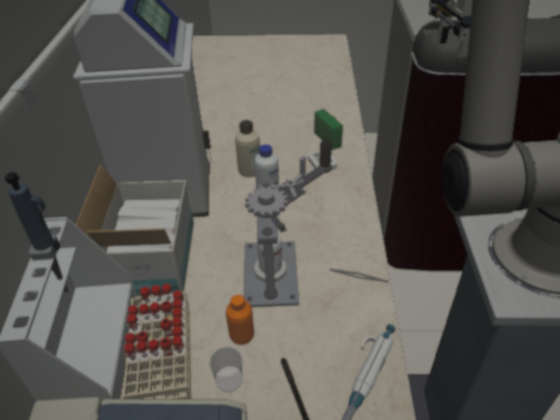

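View pics/top0.png

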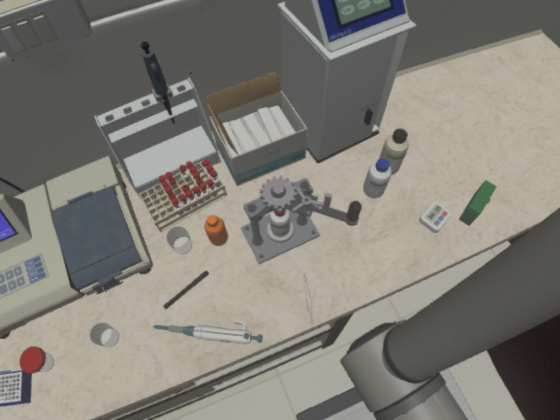

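The side view shows the clamp at about (270,270), with the knob at (325,152) and the tab at about (302,163). In the top view the clamp is at (280,230), the knob at (354,212) and the tab at (327,200). The orange bottle is the decoy. Next I triangulate.

```bash
python3 - <<'E'
from h import *
np.set_printoptions(precision=4,suppress=True)
P={}
for l,s,t in(('knob',(323.9,152),(356,210.4)),('tab',(302.3,161.3),(325.5,199.5)),('clamp',(271.2,272.8),(278.5,232.9))):
    P[l],e=tri(ray('side',s),ray('top',t)); print(l,P[l],e)
print(at_z('side',(323.9,152),.227),at_z('top',(356,210.4),.227)); print(at_z('side',(302.3,161.3),.233),at_z('top',(325.5,199.5),.233))
# fit: unknown clamp x,y,yaw, pawl, handle=0
from scipy.optimize import least_squares
obs=[]
for r in range(3):
    a=snapshot('side');b=snapshot('top')
    for l in('knob_mid','pawl_tab','clamp'):
        for c in('side','top'):
            for q in place_of(l,c)[:1]: obs.append((l,c,q['uv']))
def model(p,l):
    x,y,th,q=p; u=lambda a:np.array([np.cos(a),np.sin(a)])
    h=th+4.101
    if l=='clamp': return [x,y,0]
    if l=='knob_mid': return [*(np.array([x,y])+.16*u(h)),.227]
    return [*(np.array([x,y])+.062*u(h)+.042*u(h-q)),.233]
k=P['knob'][:2]-P['clamp'][:2]
f=lambda p:np.concatenate([proj(c,model(p,l))-uv for l,c,uv in obs])
r=least_squares(f,[*P['clamp'][:2],np.arctan2(k[1],k[0])-4.101,-.2],loss='soft_l1')
print(r.x,np.abs(f(r.x)).max(),f(r.x).reshape(-1,2)[:6])
for l in('clamp','knob_mid','pawl_tab'): print(l,model(r.x,l))
h=r.x[2]+4.101; print('handle dir',h, 'end',h-1.8)
c=r.x[:2]
for a in np.arange(0,1.9,.3):
    X=c+.16*np.array([np.cos(h-a),np.sin(h-a)]); print(round(a,1),X,np.linalg.norm(X))
for n,cam in(('side',a),):pass
b=snapshot('top');s=snapshot('side')
u,v=270,170
save(np.hstack([cv2.resize(s[100:240,220:360],(400,400),interpolation=2),cv2.resize(b[150:290,240:380],(400,400),interpolation=2)]),'crop1.png')
E
```

```text
knob [ 0.4723 -0.0655  0.2234] 0.000654395403765438
tab [ 0.5142 -0.0178  0.2352] 0.002025711039353127
clamp [0.5793 0.0607 0.0099] 0.0009280764159932514
[ 0.4724 -0.0601  0.227 ] [ 0.4712 -0.0643  0.227 ]
[ 0.5149 -0.0218  0.233 ] [ 0.5142 -0.0179  0.233 ]
[ 0.5799  0.0569 -6.4148 -0.1663] 4.448970483800963 [[ 0.6995 -0.5467]
 [-0.3266  1.6363]
 [-0.763   1.4491]
 [-0.2619  0.1231]
 [ 1.3809  0.2464]
 [-0.051  -0.3247]]
clamp [np.float64(0.5798578488576966), np.float64(0.05694866783481649), 0]
knob_mid [np.float64(0.47161469806913775), np.float64(-0.06087925885221855), 0.227]
pawl_tab [np.float64(0.5150115028819601), np.float64(-0.023916083118322974), 0.233]
handle dir -2.3138226872764465 end -4.113822687276446
0.0 [ 0.4716 -0.0609] 0.4755278199992503
0.3 [ 0.4416 -0.0236] 0.4422603371224764
0.6 [0.424  0.0208] 0.42450113213564394
0.9 [0.4203 0.0685] 0.4258200724902132
1.2 [0.4308 0.1151] 0.44593563699262734
1.5 [0.4547 0.1566] 0.48087665758547754
1.8 [0.4897 0.1891] 0.5249583707743889
```

View pics/crop1.png

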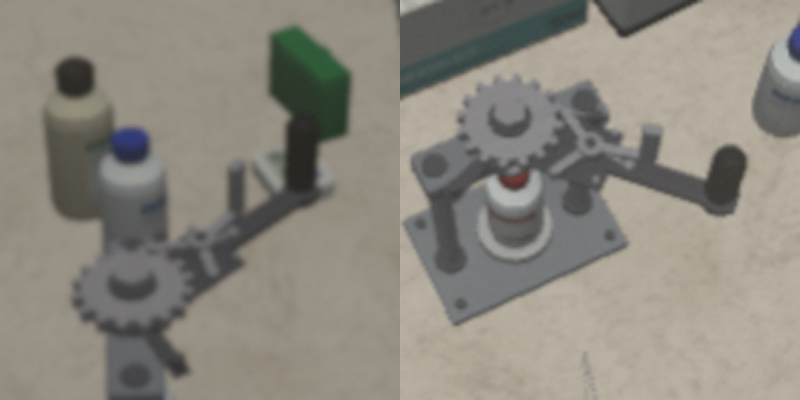

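The crop confirms it: the knob is at the handle's end, and the upright tab leans to the counter-clockwise side, which is loosen. The fit agrees to about 2 px. Next I check reachability, then straddle the tab.

```bash
cat >> h.py <<'E'
from scipy.spatial.transform import Rotation as Ro
C=np.array([.5799,.0569]); H=-2.3138
u=lambda a:np.array([np.cos(a),np.sin(a)])
def tang(a): return u(H-a-np.pi/2)      # clockwise direction at handle angle a
def ori(a,s=1):
    x=np.r_[s*tang(a),0]; y=np.array([0,0,-1.]); return Ro.from_matrix(np.stack([x,y,np.cross(x,y)],1)).as_rotvec()
def pt(r,a,z,off=0): return np.r_[C+r*u(H-a)+off*tang(a),z]
E
python3 - <<'E'
from h import *
np.set_printoptions(precision=3,suppress=True)
print(Ro.from_rotvec(observe()['eef_rot']).as_matrix())
for s in(1,-1):
    print(s,'tab',planner.solve_ik(pt(.104,0,.33),ori(0,s)),planner.solve_ik(pt(.104,0,.236),ori(0,s)))
    for a in(0,.5,1,1.5,1.8): print(a,planner.solve_ik(pt(.16,a,.235),ori(a,s)))
E
```

```text
[[ 0.244  0.     0.97 ]
 [-0.97  -0.     0.244]
 [ 0.    -1.    -0.   ]]
1 tab [-0.189  0.259  1.395  0.     1.487 -2.588] [-0.189  0.318  1.572  0.     1.251 -2.588]
0 [-0.29   0.257  1.663  0.     1.222 -2.688]
0.5 [-0.167  0.17   1.777  0.     1.195 -2.065]
1 [ 0.019  0.174  1.772  0.     1.196 -1.38 ]
1.5 [ 0.172  0.266  1.649  0.     1.226 -0.727]
1.8 [ 0.222  0.347  1.534 -0.     1.261 -0.376]
-1 tab [-0.189  0.259  1.395 -0.     1.487  0.554] [-0.189  0.318  1.572 -0.     1.251  0.554]
0 [-0.29   0.257  1.663 -0.     1.222  0.453]
0.5 [-0.167  0.17   1.777 -0.     1.195  1.076]
1 [0.019 0.174 1.772 0.    1.196 1.762]
1.5 [ 0.172  0.266  1.649 -0.     1.226  2.415]
1.8 [ 0.222  0.347  1.534 -0.     1.261  2.765]
```

```bash
python3 - <<'E'
from h import *
np.set_printoptions(precision=3,suppress=True)
bot.move_linear([.128,-.509,.34],speed=.2)
bot.move_gripper(44/92)
bot.move_ptp(pt(.104,0,.33,-8),ori(0,-1)) if 0 else bot.move_ptp(pt(.104,0,.33,-.008),ori(0,-1))
bot.move_linear(pt(.104,0,.236,-.008),speed=.1); bot.wait(.2)
f0=np.mean([observe()['force'] for _ in range(3)],0); o=observe(); print(o['clock'],o['ee_pos'],o['width'],f0)
for off in np.arange(-.004,.0241,.002):
    bot.move_linear(pt(.104,0,.236,off),speed=.04)
    o=observe(); F=o['force']-f0; e=o['ee_pos'][:2]-C
    print(round(off*1e3),'act %.1f'%(e@tang(0)*1e3),'Ft %.2f Fr %.2f Fz %.2f'%(F[:2]@tang(0),F[:2]@u(H),F[2]))
    if abs(F[:2]@tang(0))>8: break
print(o['clock'])
s=snapshot('side');b=snapshot('top')
save(np.hstack([cv2.resize(s[100:240,220:360],(400,400),interpolation=2),cv2.resize(b[150:290,240:380],(400,400),interpolation=2)]),'crop2.png')
E
```

```text
6.975 [ 0.516 -0.025  0.237] 0.4780713047661279 [0.553 0.464 0.131]
-4 act -3.7 Ft 0.03 Fr 0.11 Fz -0.80
-2 act -1.9 Ft 0.32 Fr 1.44 Fz -0.04
0 act 0.1 Ft 0.28 Fr 1.29 Fz 0.04
2 act 2.1 Ft 0.21 Fr 1.06 Fz -0.36
4 act 4.1 Ft -0.75 Fr 0.94 Fz 0.69
6 act 6.1 Ft 0.24 Fr 0.82 Fz -0.57
8 act 8.1 Ft -0.90 Fr 0.09 Fz 0.11
10 act 10.0 Ft 0.26 Fr 0.30 Fz -0.55
12 act 12.1 Ft -0.61 Fr 0.34 Fz 1.07
14 act 14.2 Ft -0.21 Fr 0.81 Fz 0.51
16 act 16.2 Ft -0.16 Fr 0.80 Fz -0.53
18 act 18.1 Ft 0.06 Fr 0.61 Fz 0.19
20 act 20.1 Ft 0.31 Fr 0.89 Fz -0.13
22 act 22.1 Ft 0.04 Fr 0.14 Fz -0.46
24 act 23.7 Ft -2.23 Fr 0.13 Fz -1.08
10.725
```

View pics/crop2.png

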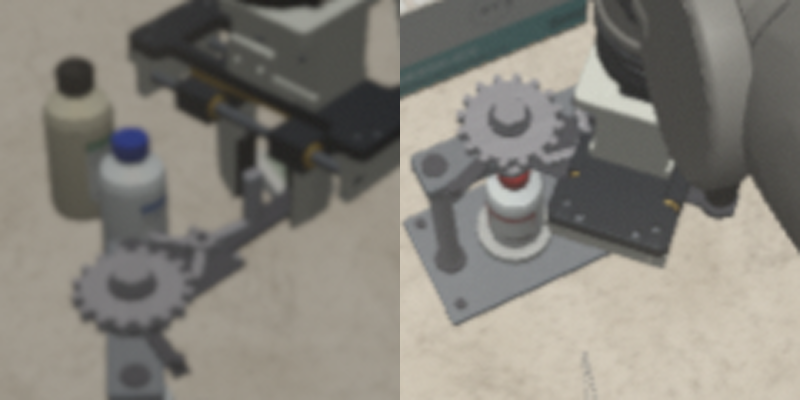

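The lever tab now sits near (255,190) in the left crop, against the left finger. I can't tell from this whether it has flipped, so I lift clear and look.

```bash
cat >> h.py <<'E'
def fitstate(n=2):
    obs=[]
    for _ in range(n):
        snapshot('side');snapshot('top')
        for l in('knob_mid','pawl_tab'):
            for c in('side','top'):
                for q in place_of(l,c)[:1]: obs.append((l,c,q['uv']))
    from scipy.optimize import least_squares
    def m(p,l): 
        g=H-p[0]
        return np.r_[C+.16*u(g),.227] if l=='knob_mid' else np.r_[C+.062*u(g)+.042*u(g-p[1]),.233]
    f=lambda p:np.concatenate([proj(c,m(p,l))-uv for l,c,uv in obs])
    r=least_squares(f,[0,0],loss='soft_l1'); return r.x,np.abs(f(r.x)).max(),len(obs)
E
python3 - <<'E'
from h import *
bot.move_linear(pt(.104,0,.236,.018),speed=.1)
bot.move_linear(pt(.104,0,.30,.018),speed=.15)
bot.move_linear(pt(.27,0,.33,-.05),speed=.25)
print(fitstate(),observe()['clock'])
s=snapshot('side');b=snapshot('top')
save(np.hstack([cv2.resize(s[100:240,220:360],(400,400),interpolation=2),cv2.resize(b[150:290,240:380],(400,400),interpolation=2)]),'crop3.png')
E
```

```text
(array([0.01450106, 0.05752139]), np.float64(31.275900202426612), 7) 13.125
```

View pics/crop3.png

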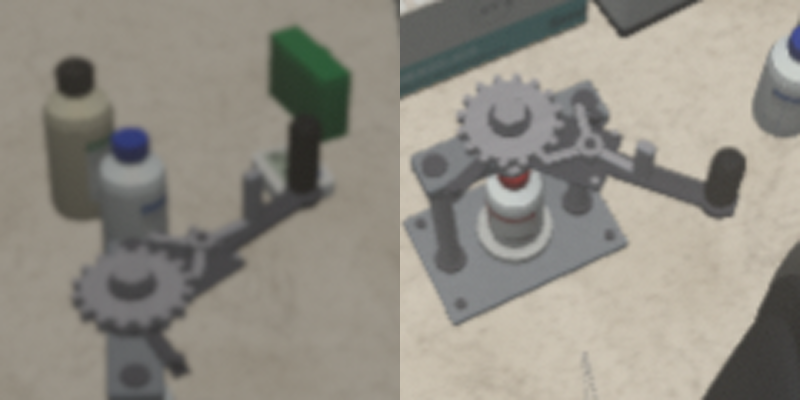

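The handle hasn't moved, and the tab has shifted to about (252,190) on the left and (645,155) on the right. I compare that with the model's projections.

```bash
python3 - <<'E'
from h import *
np.set_printoptions(precision=1,suppress=True)
for q in(-.28,-.17,-.13,0,.13,.2,.28):
    X=np.r_[C+.062*u(H)+.042*u(H-q),.233]; print(q,proj('side',X),proj('top',X))
snapshot('side');snapshot('top')
for c in('side','top'): print([(r['uv'],r['score'],) for r in place_of('pawl_tab',c)], [(r['uv'],r['score']) for r in place_of('knob_mid',c)])
E
```

```text
-0.28 [300.  159.9] [328.2 196. ]
-0.17 [302.1 160.6] [328.1 198. ]
-0.13 [302.9 160.9] [327.9 198.8]
0 [305.2 162. ] [327.3 201.1]
0.13 [307.2 163.2] [326.4 203.3]
0.2 [308.2 163.9] [325.7 204.5]
0.28 [309.2 164.8] [324.8 205.7]
[([308.5, 164.7], 0.9)] [([327.5, 152.4], 0.7)]
[([323.6, 203.8], 0.79)] [([354.2, 209.0], 0.47)]
```

The projections match pawl ≈ +0.2, so the lever is at tighten. Now I straddle the knob and swing, watching the force.

```bash
cat >> h.py <<'E'
def readF(a,f0,n=4):
    v=[]
    for _ in range(n): v.append(observe()['force']); bot.wait(.012)
    F=np.mean(v,0)-f0; return F[:2]@-tang(a),F[:2]@u(H-a),F[2]
E
python3 - <<'E'
from h import *
np.set_printoptions(precision=3,suppress=True)
bot.move_gripper(36/92)
bot.move_ptp(pt(.16,0,.31),ori(0,-1))
bot.move_linear(pt(.16,0,.231),speed=.12); bot.wait(.15)
f0=np.mean([(observe()['force'],bot.wait(.02))[0] for _ in range(6)],0); np.save('f0.npy',f0); print(observe()['clock'],f0,observe()['width'])
a=0; st=.03
while a<1.7:
    a+=st
    bot.move_linear(pt(.16,a,.231),frame=ori(a,-1),speed=.04)
    i=observe()['force']-f0; ii=i[:2]@-tang(a)
    t,r,z=readF(a,f0)
    o=observe(); print('%.3f t %.1f inst %.1f stat %.1f r %.1f z %.1f act %.3f'%(a,o['clock'],ii,t,r,z,H-np.arctan2(*(o['ee_pos'][:2]-C)[::-1])+0))
    if max(t,ii)>4.5: st=.012
    if max(t,ii)>9 or o['clock']>40: break
np.save('a.npy',a)
E
```

```text
15.55 [-0.037  0.331 -0.187] 0.39235501421946195
0.030 t 15.8 inst 0.1 stat 0.2 r 0.4 z 0.5 act 0.030
0.060 t 16.1 inst 0.2 stat 0.3 r 0.6 z 0.0 act 0.059
0.090 t 16.4 inst -0.1 stat 0.2 r 0.3 z 0.5 act 0.090
0.120 t 16.8 inst 0.2 stat 0.2 r 0.2 z 0.2 act 0.120
0.150 t 17.1 inst 1.0 stat 0.3 r 0.3 z 0.4 act 0.150
0.180 t 17.4 inst 1.4 stat 0.9 r 0.4 z 0.2 act 0.180
0.210 t 17.6 inst 0.8 stat 0.7 r 0.2 z 0.2 act 0.210
0.240 t 17.9 inst -0.1 stat 0.3 r 0.4 z 0.6 act 0.240
0.270 t 18.2 inst 0.5 stat 0.1 r -0.2 z 0.3 act 0.270
0.300 t 18.6 inst 0.3 stat 0.3 r 0.1 z 0.5 act 0.300
0.330 t 18.9 inst -0.2 stat 0.2 r 0.4 z 0.2 act 0.330
0.360 t 19.1 inst 4.2 stat 3.6 r -0.0 z -0.9 act 0.357
0.390 t 19.4 inst 5.5 stat 5.2 r -0.1 z -1.4 act 0.387
0.402 t 19.7 inst 5.7 stat 5.7 r -0.1 z -1.9 act 0.398
0.414 t 20.0 inst 5.7 stat 6.4 r -0.1 z -1.6 act 0.410
0.426 t 20.3 inst 6.8 stat 6.7 r -0.7 z -1.7 act 0.422
0.438 t 20.6 inst 6.0 stat 5.8 r -0.1 z -1.5 act 0.434
0.450 t 20.9 inst 6.3 stat 6.1 r -0.2 z -1.4 act 0.446
0.462 t 21.1 inst 7.1 stat 6.5 r 0.3 z -1.3 act 0.458
0.474 t 21.4 inst 6.2 sta
[... 1658 characters left out ...]
 30.2 inst 6.6 stat 6.4 r 0.2 z 0.5 act -5.441
0.858 t 30.5 inst 5.9 stat 6.2 r -0.0 z 0.5 act -5.429
0.870 t 30.8 inst 6.1 stat 6.1 r 0.7 z 0.8 act -5.417
0.882 t 31.1 inst 6.8 stat 6.2 r -0.2 z 1.3 act -5.405
0.894 t 31.4 inst 5.5 stat 6.2 r -0.0 z 1.2 act -5.394
0.906 t 31.6 inst 5.9 stat 5.8 r 0.4 z 0.6 act -5.381
0.918 t 31.9 inst 6.0 stat 6.0 r -0.1 z 1.2 act -5.370
0.930 t 32.2 inst 6.3 stat 6.2 r 0.2 z 1.4 act -5.358
0.942 t 32.5 inst 6.5 stat 6.3 r 0.5 z 1.1 act -5.346
0.954 t 32.8 inst 6.3 stat 5.8 r 0.3 z 1.7 act -5.334
0.966 t 33.0 inst 6.0 stat 6.2 r -0.0 z 1.5 act -5.322
0.978 t 33.3 inst 7.1 stat 7.4 r -0.0 z 1.7 act -5.312
0.990 t 33.6 inst 9.4 stat 9.0 r 0.4 z 2.2 act -5.301
```

```bash
python3 - <<'E'
from h import *
f0=np.load('f0.npy'); a=float(np.load('a.npy'))
for _ in range(8):
    a+=.005
    bot.move_linear(pt(.16,a,.231),frame=ori(a,-1),speed=.02)
    i=observe()['force']-f0; t,r,z=readF(a,f0,6); print('%.3f inst %.1f stat %.1f r %.1f z %.1f'%(a,i[:2]@-tang(a),t,r,z))
    if t>10.6: break
# back
while a>.1:
    a-=.08
    bot.move_linear(pt(.16,a,.231),frame=ori(a,-1),speed=.09)
    t,r,z=readF(a,f0,1); print('%.2f %.1f %.1f'%(a,t,r),end=' | ')
print()
while a>-.12:
    a-=.012
    bot.move_linear(pt(.16,a,.231),frame=ori(a,-1),speed=.05)
    t,r,z=readF(a,f0,4); print('%.3f %.1f %.1f'%(a,t,r),end=' | ')
    if t<-7: break
np.save('a.npy',a); print(observe()['clock'])
E
```

```text
0.995 inst 9.6 stat 10.0 r -0.1 z 1.8
1.000 inst 11.0 stat 10.6 r 0.2 z 2.1
1.005 inst 11.2 stat 11.1 r 0.3 z 1.9
0.93 0.5 -0.0 | 0.85 0.3 0.1 | 0.77 -0.2 0.1 | 0.69 0.9 0.3 | 0.61 0.8 -0.0 | 0.53 0.1 0.5 | 0.45 0.1 -0.6 | 0.37 -0.0 1.1 | 0.29 0.1 -0.4 | 0.21 0.2 -0.6 | 0.13 -0.2 1.0 | 0.05 0.3 0.1 | 
0.033 -0.1 0.3 | 0.021 -0.6 -0.1 | 0.009 -0.7 0.8 | -0.003 -0.4 0.6 | -0.015 -1.2 0.3 | -0.027 -0.8 0.6 | -0.039 -0.2 1.0 | -0.051 -0.8 0.4 | -0.063 -0.7 0.5 | -0.075 -0.8 0.5 | -0.087 -0.8 -0.0 | -0.099 -0.9 1.1 | -0.111 -0.7 0.5 | -0.123 -0.5 1.2 | 42.0833
```

```bash
python3 - <<'E'
from h import *
print(observe()['width'],observe()['ee_pos'],pt(.16,-.123,.231))
s=snapshot('side');b=snapshot('top')
save(np.hstack([cv2.resize(s[80:240,220:380],(400,400),interpolation=2),cv2.resize(b[150:310,240:400],(400,400),interpolation=2)]),'crop4.png')
for c in('side','top'): print([(r['uv'],r['score'],) for r in place_of('pawl_tab',c)], [(r['uv'],r['score']) for r in place_of('knob_mid',c)])
E
```

```text
0.39155136352744596 [ 0.48709366 -0.0734372   0.23100684] [ 0.4869339  -0.07332021  0.231     ]
[([306.4, 164.6], 0.7)] [([319.9, 145.7], 0.5)]
[([324.0, 200.6], 0.83)] []
```

View pics/crop4.png

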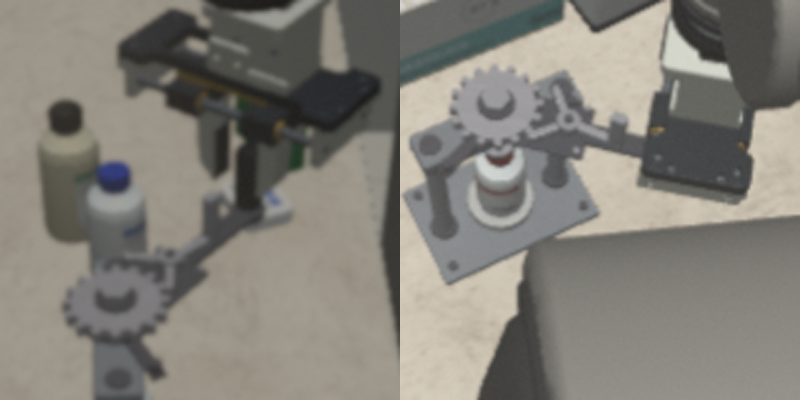

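The knob is still between the fingers, against the right one at (250,175). The handle has gone past where it started, so it wasn't at its rest stop at first. I keep going back until the stop is felt.

```bash
python3 - <<'E'
from h import *
f0=np.load('f0.npy'); a=float(np.load('a.npy'))
while a>-.7 and observe()['clock']<56:
    a-=.015
    try: bot.move_linear(pt(.16,a,.231),frame=ori(a,-1),speed=.06)
    except bot.Unreachable: print('unreach',a); break
    t,r,z=readF(a,f0,3); print('%.3f %.1f %.1f'%(a,t,r),end=' | ')
    if t<-6: break
np.save('a.npy',a); print(observe()['clock'])
E
```

```text
-0.138 -0.3 0.2 | -0.153 -0.1 0.8 | -0.168 0.9 0.4 | -0.183 -0.1 0.5 | -0.198 -0.7 0.4 | -0.213 -0.0 0.0 | -0.228 0.2 0.0 | -0.243 -0.5 0.6 | -0.258 -7.4 0.6 | 44.8583
```

```bash
python3 - <<'E'
from h import *
f0=np.load('f0.npy'); a=float(np.load('a.npy'))
b=a-.005; bot.move_linear(pt(.16,b,.231),frame=ori(b,-1),speed=.03); print(readF(b,f0,4))
b=a+.036; bot.move_linear(pt(.16,b,.231),frame=ori(b,-1),speed=.06); print(readF(b,f0,4))
bot.move_linear(pt(.16,b,.30),speed=.15)
bot.move_linear(pt(.27,0,.33,-.07),speed=.25)
s=snapshot('side');t=snapshot('top')
save(np.hstack([cv2.resize(s[80:240,220:380],(400,400),interpolation=2),cv2.resize(t[150:310,240:400],(400,400),interpolation=2)]),'crop5.png')
for c in('side','top'): print([(r['uv'],r['score'],) for r in place_of('pawl_tab',c)], [(r['uv'],r['score']) for r in place_of('knob_mid',c)])
for hh in(-.2,-.22,-.24):
  for q in(-.2,.0,.2):
    X=np.r_[C+.062*u(H-hh)+.042*u(H-hh-q),.233]; print(hh,q,proj('side',X),proj('top',X),proj('side',pt(.16,hh,.227)),proj('top',pt(.16,hh,.227)))
print(observe()['clock'])
E
```

```text
(np.float64(-9.639189842691247), np.float64(0.30667048706352384), np.float64(5.72037276318974))
(np.float64(0.2018144925952484), np.float64(0.1903889169376597), np.float64(0.6136909589035642))
[([300.4, 157.9], 0.91)] []
[([327.1, 194.3], 0.62), ([281.9, 231.3], 0.51)] [([361.9, 197.5], 0.57)]
-0.2 -0.2 [292.37234162 157.03313096] [329.23115703 188.62446237] [310.94346087 146.2079108 ] [356.88546143 197.06004158]
-0.2 0.0 [296.33980266 158.11941908] [329.28772907 192.23367886] [310.94346087 146.2079108 ] [356.88546143 197.06004158]
-0.2 0.2 [299.87987739 159.66229854] [328.50297683 195.78020267] [310.94346087 146.2079108 ] [356.88546143 197.06004158]
-0.22 -0.2 [291.40112059 156.76062165] [329.22675117 187.73958911] [309.53462944 145.74812956] [356.95511945 195.68376919]
-0.22 0.0 [295.39963363 157.79795591] [329.367443   191.34165275] [309.53462944 145.74812956] [356.95511945 195.68376919]
-0.22 0.2 [298.9846959  159.29570092] [328.66739787 194.89567553] [309.53462944 145.74812956] [356.95511945 195.68376919]
-0.24 -0.2 [290.42194714 156.50007127] [329.20169699 186.85630634] [308.11382853 145.3055832 ] [356.99249956 194.30955109]
-0.24 0.0 [294.45017275 157.48824613] [329.42613655 190.4497846 ] [308.11382853 145.3055832 ] [356.99249956 194.30955109]
-0.24 0.2 [298.07895173 158.94049591] [328.81077176 194.00980615] [308.11382853 145.3055832 ] [356.99249956 194.30955109]
46.9833
```

View pics/crop5.png

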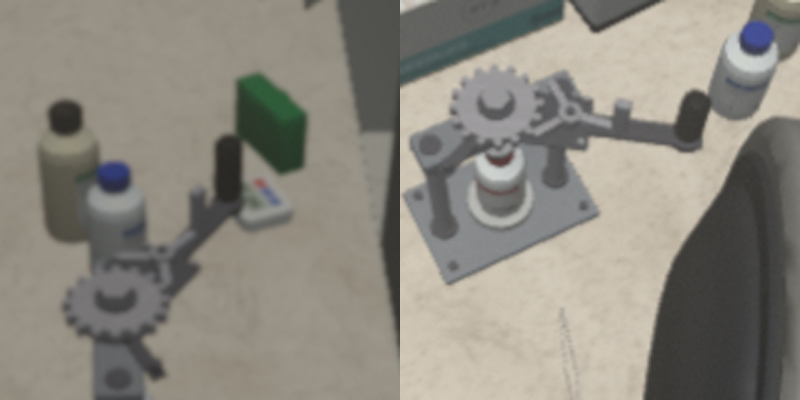

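The knob is at (228,168) and (693,115), and the tab is on the clockwise side. As a check that this is the true rest stop and not an obstacle, I measure the clamp's yaw from its base plate edge, (445,282) to (598,213) in the right crop.

```bash
python3 - <<'E'
from h import *
def P(x,y): return at_z('top',(240+(x-400)/2.5,150+y/2.5),.012)[:2]
A,B,D=P(445,282),P(598,213),P(405,200)
v=B-A; w=D-A
print(v,np.linalg.norm(v),w,np.linalg.norm(w))
d=v if v[1]>0 else -v; yaw=np.arctan2(d[1],d[0])-np.pi/2; print('yaw',yaw,'rest dir',yaw+4.101-2*np.pi)
x=at_z('top',(361.9,197.5),.227)[:2]-C; print('knob dir',np.arctan2(x[1],x[0]),np.linalg.norm(x),'side',)
x=at_z('side',(311,147),.227)[:2]-C; print('knob dir',np.arctan2(x[1],x[0]),np.linalg.norm(x))
E
```

```text
[ 0.00775137 -0.16737662] 0.1675560134320805 [0.09757357 0.00537726] 0.09772163141045571
yaw 0.04627790427507539 rest dir -2.135907402904511
knob dir -2.111653940733443 0.17003284833753463 side
knob dir -2.123040437283988 0.15769223166076818
```

The base plate puts the rest direction at −2.136 rad. The knob measures −2.11 and −2.12 rad, so the handle is at its stop. The lever reads tighten and the arm is clear, so I hand the job in.

```bash
python3 -c "
from h import *
bot.sign_off(); print(observe()['clock'])"
```

```text
the job is handed in; nothing more can be done
the job is handed in; nothing more can be done
```

The bottle is clamped, the lever is at tighten, and the handle is back at its rest stop. I handed the job in at about 47 s of the 64 s allowed.

- **Lever:** I pushed the tab over with one finger. Afterwards both cameras put it at about +0.2 rad, which is tighten. It still read tighten in the last pictures.
- **Tightening:** The swing drove at about 6.2 N, and the foot met the cap near the end of it. I stopped at 11.1 N felt at the knob; the highest reading was 11.2 N.
- **Return:** I swung the handle back until the force jumped to 7 N, then 9.6 N on a further small push. The knob direction (−2.11 and −2.12 rad) matches the rest direction worked out from the base plate (−2.14 rad). I then let go and raised the arm clear.

**Checks that disagreed or were missing:**
- The handle did not start at its rest stop; it was about 0.2 rad clockwise of it. My first estimate of the clamp's yaw was off by that much until I checked it against the base plate.
- The flip itself was barely felt in the wrist force, and neither were the return clicks, so the lever position rests on the pictures.
- On the last push against the stop the wrist also read about 6 N upward. It was gone once I backed off, and I did not find the cause.
- The press on the cap was not measured directly; I judged it only from the force at the knob.

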